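# Set the pot warmer four clicks up and start it

### The arm

A 7-joint arm with a two-finger parallel gripper is mounted at the origin on a cart in front of the work surface, level with it; the furniture and walls round the work are solid. World frame = base frame: x ahead of the robot, y to its left, z up, the work surface at z = 0. Lengths are in m, angles in rad, forces in N, time in s.
With the tool pointing down it reaches from about 0.35 to 0.775 m from the base axis. Payload 3.1 kg.
Tool frame: the origin (TCP) lies at the very end of the fingers, on their centre line; the grasp point (between the pads) lies 19 mm behind it; z points along the fingers, y is the line along which they close (so a half turn about z gives the same grasp; the last joint's range is limited). The gripper opens to 85 mm and grips with 20 to 120 N. Pads are 22 mm wide; open, the fingers measure 114 mm over their backs; the gripper's body (76 mm by 85 mm) begins 54 mm behind the grasp point. The pads swing forward as they close: fully open they stand 13 mm farther back than shut.
Start: joints at [1.277, 0.311, 0.014, 1.512, -0.004, 1.319, -0.027], TCP at [0.137, -0.533, 0.231] pointing down, gripper open.
Joint ranges: [-2.7, 2.7], [-0.3, 1.91], [-1.27, 1.3], [0.12, 2.57], [-1.44, 4.58], [0.2, 2.03], [-3.05, 3.05]. Speed limits (rad/s): [2.79, 2.79, 3.14, 3.14, 3.14, 3.14, 3.14].

### API

Orientations are given as a unit quaternion [w, x, y, z].
In Python, from workcell import readout, imaging, ticket gives the robot as it stands.
- The arm moves only by the tool apply_moves, never from a script. Its arguments are lists of equal length, an entry for each row: "slide": the shift along the tool's x, y, z each as a share of 0.6 m, from -1 to 1, a list of three; "angular": the turn, a rotation vector about the tool's x, y, z each as a share of pi rad, from -1 to 1, a list of three. A call has 1 to 12 rows; each row shifts and turns the commanded pose from where the row before left it, along the tool's axes as they then stand; what a row does not reach is not made up. A row lasts 1/10 s, in which the tool goes at most 50 mm and 8.59 degrees, less where a joint would pass 70% of its speed; a pose out of reach is approached as far as the arm can. A call with a number of a shift or a turn outside -1 to 1 is refused whole. A call with a gripper value outside its range is refused whole. "fingers" is the opening, from 0 (shut) to 1 (fully open), set as the call begins (left out, the last holds). The fingers move at their own pace and stop on an object; "newtons" is the grip in N (left out, the last holds). Time passes only in rows, so rows that do not move let the fingers close. It gives the time, the measured TCP pose, the force, the opening and the grip force at its end, in the units of the state.
- readout.sense(): the state, without advancing time (a new reading comes with each control period).
- imaging.camera(name): name is "side" or "top"; returns a dict with "frame" (480x640x3 uint8, red, green, blue), "K" (3x3 intrinsics, pixels), "dist" ([k1, k2, p1, p2, k3] as OpenCV has them; the pictures are not rectified), "rvec" (rotation vector, rad) and "tvec" (3), from world to camera coordinates, as OpenCV has them. Camera axes: x right, y down, z forward; pixel columns grow to the right and rows downward; lengths in m; the calibration is good to about 2 mm. A picture is of the moment at which its call begins. There is no depth.
- ticket.close_job(): hands the job in; it is judged then, once.
Trained networks look in a picture, given as the dict that the camera call returned (one of the last four; its "shot" number tells which), for a name from the list of things; names that differ only in an ending like _2 or _b are one class to them, and where a whole thing is asked for, a point or a joint stands for the part that bears it (a point fixed in the world has none). Each returns a list of dicts, best first, with "p" (0 to 1); they miss things now and then, are a little off and sometimes report something else, mostly with a low value. They report only what shows in the picture. A call takes as long as a camera call.
- imaging.look_for(name, picture): "box" ([centre column, centre row, width, height] in pixels, round what is visible of it).
- imaging.silhouettes(name, picture): "region" (480x640 bool, what is visible of it) and "box" ([centre column, centre row, width, height] in pixels, round what is visible of it).
The state is a dict: "t": time; "joints": joint angles; "joint_vel": joint speeds; "joint_efforts": joint torques, N m; "tool_pos": TCP position; "tcp_rot": TCP orientation; "contact_force": force on the tool from outside, world axes, zero at the start; "moment": the same for the moment, N m; "finger_gap": opening from 0.0 (shut) to 1.0 (fully open); "grasp_force": force on a finger pad.
Only numpy, scipy, OpenCV 4.12 (cv2) and the standard library are available. Lean on these libraries where they do the work, as an engineer would, in place of code of your own. Each camera call takes 0.05 s, during which the arm holds its last target. There are 200 camera calls.

### The job

Two pot warmers stand on the bench; work on the one that holds the yellow-capped pot. With a fingertip, push the lug of its dial round clockwise (seen from above) by exactly four clicks, without running past the fourth and without pinching the lug, then press that warmer's green start button and let it spring back. Leave the other warmer alone, and leave both pots in their wells and the loose tape roll and stopper where they are.

Things in the scene. Friction and masses are not known exactly. Their poses are not given: they have to be found in the camera images.
- warmer_y: The small pot warmer in which the yellow-capped pot stands: a fixed white box with a grey band, 130 (x) by 200 (y) by 45 mm high, bolted down. Origin: centre of its underside; own x away from the robot, own y to the left, z up. On its top (45 mm up): the dial, centred at own (0, 40) mm; an aluminium well block 52 x 52 x 16 mm high at own (30, -65) mm with the pot standing in it (pot top 91 mm above the worktop); the green start button at own (-35, -65) mm.
- dial_y_center (a point): Centre of the dial's flat upper face on the warmer of the yellow-capped pot, on the upright turning axis, 59 mm above the worktop (it turns with the dial: its own axes are the warmer's at joint value 0, turned clockwise by the joint value). The dial is a black disc 84 mm across with a low hub of 13 mm radius (4 mm high) and one upright radial lug.
- lug_y_tip (a point): A point on the middle plane of that dial's lug, 36 mm from the axis, 12 mm above the dial face. The lug is an orange upright fin with a white line on top, 12 mm thick, running from 13 to 41 mm from the axis, its top 23.5 mm above the dial face. At joint value 0 it points 60 degrees counter-clockwise (seen from above) of the warmer's own +x. Its counter-clockwise half, the side to push on, is dial_y_c0; its other half is dial_y_c1.
- dial_y (a joint): Turn of that dial, rad, growing clockwise seen from above. It starts at 0, resting in a click stop; stops lie every 30 degrees (0.5236 rad), from 0 to 8, with a tick on the box by each. Between two stops a spring draws it to the nearer one; past half-way it snaps on. About 3 to 5 N at the lug moves it over a stop; it stays in a stop when let go.
- start_y_top (a point): Centre of the top of the round green start button (26 mm across) on the warmer of the yellow-capped pot; it is pressed straight down.
- start_y (a joint): Travel of that button, m: 0 up, 0.006 fully down (5 N); it springs back when let go. More than 0.0035 counts as pressed.
- pot_y_mid (a point): Centre of the loose sample pot with the yellow screw cap, white, 29 mm across, 46 mm high, upright in its well.
- warmer_r: The small pot warmer in which the red-capped pot stands: a fixed white box with a grey band, 130 (x) by 200 (y) by 45 mm high, bolted down. Origin: centre of its underside; own x away from the robot, own y to the left, z up. On its top (45 mm up): the dial, centred at own (0, 40) mm; an aluminium well block 52 x 52 x 16 mm high at own (30, -65) mm with the pot standing in it (pot top 91 mm above the worktop); the green start button at own (-35, -65) mm.
- dial_r_center (a point): Centre of the dial's flat upper face on the warmer of the red-capped pot, on the upright turning axis, 59 mm above the worktop (it turns with the dial: its own axes are the warmer's at joint value 0, turned clockwise by the joint value). The dial is a black disc 84 mm across with a low hub of 13 mm radius (4 mm high) and one upright radial lug.
- lug_r_tip (a point): A point on the middle plane of that dial's lug, 36 mm from the axis, 12 mm above the dial face. The lug is an orange upright fin with a white line on top, 12 mm thick, running from 13 to 41 mm from the axis, its top 23.5 mm above the dial face. At joint value 0 it points 60 degrees counter-clockwise (seen from above) of the warmer's own +x. Its counter-clockwise half, the side to push on, is dial_r_c0; its other half is dial_r_c1.
- dial_r (a joint): Turn of that dial, rad, growing clockwise seen from above. It starts at 0, resting in a click stop; stops lie every 30 degrees (0.5236 rad), from 0 to 8, with a tick on the box by each. Between two stops a spring draws it to the nearer one; past half-way it snaps on. About 3 to 5 N at the lug moves it over a stop; it stays in a stop when let go.
- start_r_top (a point): Centre of the top of the round green start button (26 mm across) on the warmer of the red-capped pot; it is pressed straight down.
- start_r (a joint): Travel of that button, m: 0 up, 0.006 fully down (5 N); it springs back when let go. More than 0.0035 counts as pressed.
- pot_r_mid (a point): Centre of the loose sample pot with the red screw cap, white, 29 mm across, 46 mm high, upright in its well.
- tape_mid (a point): Centre of a loose white tape roll lying flat on the worktop, 54 mm across, 15 mm high: not part of the job.
- bung_mid (a point): Centre of a loose black rubber stopper standing on the worktop, 29 mm across, 30 mm high: not part of the job.

How it is judged:
By the outcome, as a careful person would: the job done as asked, in the order asked, and still so for the second after the job is handed in, with the robot touching nothing.
It also fails if it takes over 59 s, if anything falls off the work surface, if the arm or the gripper's body presses on something with over 40 N, if the wrist force passes 120 N, or if a joint passes its speed limit or range.

## Working session

There is one attempt and no reset: what is moved stays moved. The work goes in short steps, Python scripts to look and compute and a tool call to move; the robot and the scene stay as the last step left them, time stands still between calls to the robot, and variables do not carry over. Pictures are saved under pics/ and viewed, at most 10 in all, crops included, and the job is handed in when it is done.

Besides the shell and the picture viewer there is one more tool, called after "Emit:" by a JSON object that holds its "op" and its "data". apply_moves: Moves the arm, as the interface text tells. Shift numbers are shares of 0.6 m and turn numbers shares of pi rad, none past 1 either way. Its arguments: {"type":"object","properties":{"slide":{"type":"array"},"angular":{"type":"array"},"fingers":{"type":"number"},"newtons":{"type":"number"}},"required":["slide","angular"]}

```bash
mkdir -p pics; python3 - <<'E'
from workcell import readout, imaging
import cv2
s=readout.sense(); print(s['t'],s['tool_pos'],s['tcp_rot'],s['contact_force'],s['finger_gap'])
for n in('top','side'):
    p=imaging.camera(n); cv2.imwrite(f'pics/{n}0.png',p['frame'][:,:,::-1])
    print(n,p['K'].tolist() if hasattr(p['K'],'tolist') else p['K'],p['dist'],p['rvec'],p['tvec'])
    for q in('warmer_y','dial_y_center','lug_y_tip','start_y_top','pot_y_mid','pot_r_mid','tape_mid','bung_mid'):
        print(q,[([round(float(v)) for v in d['box']],round(float(d['p']),2)) for d in imaging.look_for(q,p)][:3])
E
```

```text
0.0 [ 0.13687342 -0.53197186  0.23023797] [-1.13362313e-03  9.92078779e-01  1.25612006e-01 -1.88467124e-04] [ 0.47151831  0.15612681 -0.21300688] 0.9970173558138309
top [[587.393961518586, 0.0, 332.3481201951687], [0.0, 587.393961518586, 248.16151907158806], [0.0, 0.0, 1.0]] [-0.10173789  0.          0.          0.          0.        ] [ 2.13257464 -2.16461383  0.1392287 ] [0.0097167  0.57379237 1.30268552]
warmer_y [([265, 271, 86, 60], 0.88), ([423, 260, 103, 84], 0.58), ([242, 270, 35, 41], 0.18)]
dial_y_center []
lug_y_tip [([408, 263, 39, 41], 0.83)]
start_y_top []
pot_y_mid []
pot_r_mid [([289, 254, 15, 14], 0.59)]
tape_mid [([504, 255, 28, 21], 0.53)]
bung_mid [([161, 282, 12, 11], 0.43)]
side [[444.2444597915333, 0.0, 320.6729139789241], [0.0, 444.2444597915333, 238.80830750427123], [0.0, 0.0, 1.0]] [-0.00901996  0.          0.          0.          0.        ] [ 0.54981054 -2.34346299  1.58640427] [0.48854541 0.15563482 0.87194271]
warmer_y [([351, 231, 47, 43], 0.94), ([292, 288, 100, 70], 0.63)]
dial_y_center [([353, 224, 32, 15], 0.61)]
lug_y_tip [([353, 226, 33, 19], 0.75)]
start_y_top [([367, 212, 7, 8], 0.46), ([293, 288, 101, 72], 0.39)]
pot_y_mid [([347, 207, 7, 10], 0.4), ([234, 353, 18, 20], 0.26)]
pot_r_mid [([296, 251, 13, 18], 0.48)]
tape_mid [([379, 216, 6, 9], 0.63)]
bung_mid []
```

View pics/top0.png

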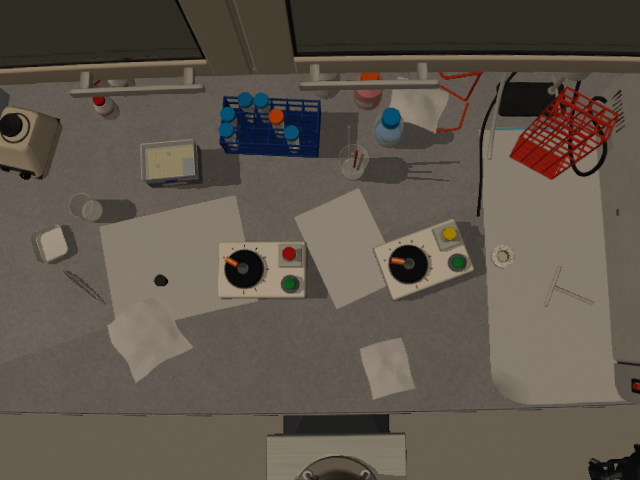

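View pics/side0.png

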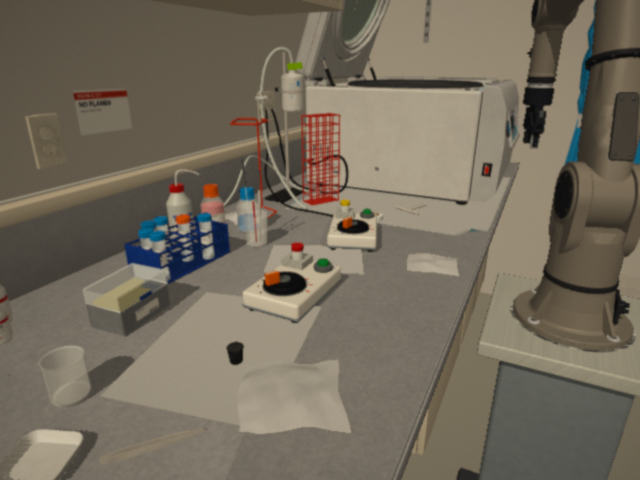

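The top view shows the yellow-capped warmer at about (423,260), turned slightly counter-clockwise. Its dial is at (408,264), yellow cap at (450,234) and button at (458,262). The side view shows it at about (354,228). Next I'll fit its pose.

```bash
cat > h.py <<'E'
import numpy as np, cv2
def ray(p,uv,z):
    R=cv2.Rodrigues(np.array(p['rvec'],float))[0]; t=np.array(p['tvec'],float).ravel()
    n=cv2.undistortPoints(np.array([[uv]],float),np.array(p['K']),np.array(p['dist']))[0,0]
    d=R.T@np.array([n[0],n[1],1]); c=-R.T@t
    return (c+d*(z-c[2])/d[2])[:2]
def proj(p,P):
    return cv2.projectPoints(np.array(P,float).reshape(-1,1,3),np.array(p['rvec'],float),np.array(p['tvec'],float),np.array(p['K']),np.array(p['dist']))[0][:,0]
def cen(p,box,f):
    u0,v0,u1,v1=box; c=p['frame'][v0:v1,u0:u1].astype(int); m=f(c[...,0],c[...,1],c[...,2])
    n,l,st,ce=cv2.connectedComponentsWithStats(m.astype(np.uint8)); i=1+np.argmax(st[1:,4])
    return ce[i]+[u0,v0],st[i,4],(l==i)
def orange(r,g,b): return (r>130)&(g<0.62*r)&(g>0.25*r)&(b<0.5*r)
E
python3 - <<'E'
from h import *
from workcell import imaging
p=imaging.camera('top'); B=(370,215,478,302)
F=p['frame']
res={}
for n,f,z in(('green',lambda r,g,b:(g>1.4*r)&(g>50),.053),('yellow',lambda r,g,b:(r>120)&(g>.65*r)&(b<.5*r),.088),('orange',orange,.0825)):
    c,a,_=cen(p,B,f); res[n]=ray(p,c,z); print(n,c,a,res[n])
c,a,m=cen(p,B,lambda r,g,b:np.maximum(np.maximum(r,g),b)<60); 
cn=max(cv2.findContours(m.astype(np.uint8),cv2.RETR_EXTERNAL,2)[0],key=cv2.contourArea); e=cv2.fitEllipse(cv2.convexHull(cn))
d=np.array(e[0])+B[:2]; print('dial',d,e); res['dial']=ray(p,d,.059); print(res['dial'])
own={'green':(-.035,-.065),'yellow':(.03,-.065),'dial':(0,.04)}
A=np.array([own[k] for k in own]);W=np.array([res[k] for k in own])
a=A-A.mean(0);w=W-W.mean(0);th=np.arctan2((a[:,0]*w[:,1]-a[:,1]*w[:,0]).sum(),(a*w).sum())
R=np.array([[np.cos(th),-np.sin(th)],[np.sin(th),np.cos(th)]]);t=W.mean(0)-R@A.mean(0)
print('yaw',np.degrees(th),'t',t,'resid mm',(A@R.T+t-W)*1e3)
D=R@[0,.04]+t
v=res['orange']-res['dial'];print('fit dial',D,'btn',R@[-.035,-.065]+t,'lug ang meas',np.degrees(np.arctan2(v[1],v[0])),np.hypot(*v))
# check in side
s=imaging.camera('side')
P=[list(R@o+t)+[z] for o,z in(((0,.04),.059),((-.035,-.065),.053),((.03,-.065),.088))]
print('side proj',proj(s,P))
im=cv2.resize(F[205:310,360:485,::-1],None,fx=3,fy=3,interpolation=2); im2=cv2.resize(s['frame'][190:260,310:400,::-1],None,fx=4.16,fy=4.5,interpolation=2)
im2=cv2.resize(im2,(375,315))
def dr(img,q,o,k):
    for x in q: cv2.circle(img,tuple(int(v) for v in (x-o+.5)*k),2,(255,0,255),-1)
C=[list(R@np.array(o)+t)+[.045] for o in((.065,.1),(.065,-.1),(-.065,-.1),(-.065,.1))]
dr(im,proj(p,P+C),[360,205],3); dr(im2,proj(s,P+C),[310,190],np.array([375/90,4.5]))
cv2.imwrite('pics/crop.png',np.hstack([im,im2]))
E
```

```text
green [457.47747748 261.71171171] 111 [ 0.53670176 -0.281218  ]
yellow [449.19847328 232.9389313 ] 131 [ 0.59721084 -0.25818849]
orange [397.22727273 261.90909091] 22 [ 0.5351738  -0.14153727]
dial [407.91897202 263.9650116 ] ((37.91897201538086, 48.96501159667969), (38.19035720825195, 38.72568893432617), 118.52831268310547)
[ 0.5327561  -0.16792025]
yaw 20.133588653428237 t [ 0.54679475 -0.20703512] resid mm [[-0.39459447  1.10750742]
 [ 0.12435456  0.45165889]
 [ 0.27023991 -1.55916632]]
fit dial [ 0.53302634 -0.16947941] btn [ 0.53630717 -0.2801105 ] lug ang meas 84.7641193991301 0.02649352040540486
side proj [[352.50695876 223.02915572]
 [365.93882303 213.3792259 ]
 [344.08254034 201.28236639]]
```

View pics/crop.png

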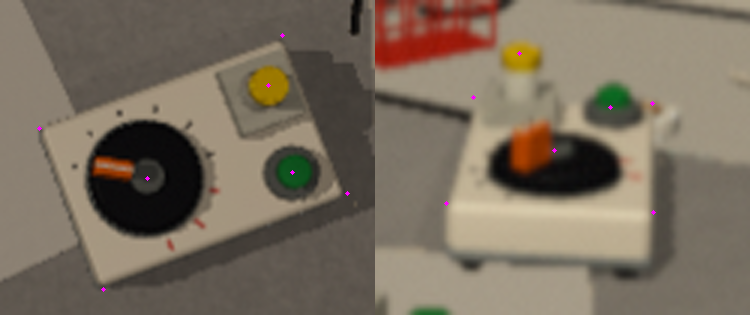

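The crop shows the fitted points landing on the dial, button, cap and box corners in both views. The dial centre is about (0.533,-0.169), the yaw 20° and the lug at 80°. I'll close the fingers and move over to the warmer.

Emit:
{"op": "apply_moves", "data": {"slide": [[0.064, -0.041, 0], [0.064, -0.041, 0], [0.064, -0.041, 0], [0.064, -0.041, 0], [0.064, -0.041, 0], [0.064, -0.041, 0], [0.064, -0.041, 0], [0.064, -0.041, 0], [0.064, -0.041, 0], [0.064, -0.041, 0], [0.064, -0.041, 0], [0.064, -0.041, 0]], "angular": [[0, 0, 0], [0, 0, 0], [0, 0, 0], [0, 0, 0], [0, 0, 0], [0, 0, 0], [0, 0, 0], [0, 0, 0], [0, 0, 0], [0, 0, 0], [0, 0, 0], [0, 0, 0]], "fingers": 0, "newtons": 20}}

```text
t: 2.2
tool_pos: [0.5108, -0.1307, 0.2316]
tcp_rot: [0.0, 0.992, 0.125, 0.0]
contact_force: [1.1, -1.1, -0.4]
finger_gap: -0.0
grasp_force: 0.0
```

Emit:
{"op": "apply_moves", "data": {"slide": [[0, 0, 0], [0, 0, 0], [0, 0, 0], [0, 0, 0], [0, 0, 0], [0, 0, 0], [0, 0, 0], [0, 0, 0], [0, 0, 0], [0, 0, 0], [0, 0, 0], [0, 0, 0]], "angular": [[0, 0, -0.046], [0, 0, -0.046], [0, 0, -0.046], [0, 0, -0.046], [0, 0, -0.046], [0, 0, -0.046], [0, 0, -0.046], [0, 0, -0.046], [0, 0, -0.046], [0, 0, -0.046], [0, 0, -0.046], [0, 0, -0.046]]}}

```text
t: 3.4
tool_pos: [0.5097, -0.1321, 0.2313]
tcp_rot: [0.0, 0.544, 0.839, -0.0]
contact_force: [-0.2, 0.7, -0.6]
finger_gap: -0.0
grasp_force: 0.0
```

Emit:
{"op": "apply_moves", "data": {"slide": [[0, 0, 0], [0, 0, 0], [0, 0, 0], [0, 0, 0], [0, 0, 0], [0, 0, 0], [0, 0, 0]], "angular": [[0, 0, -0.046], [0, 0, -0.046], [0, 0, -0.046], [0, 0, -0.046], [0, 0, -0.046], [0, 0, -0.046], [0, 0, -0.036]]}}

```text
t: 4.1
tool_pos: [0.5097, -0.1322, 0.2313]
tcp_rot: [-0.0, 0.085, 0.996, -0.0]
contact_force: [-0.2, 0.1, 1.2]
finger_gap: 0.004
grasp_force: 0.0
```

```bash
cat >> h.py <<'E'
D=np.array([.533,-.169])
def st():
    from workcell import readout
    from scipy.spatial.transform import Rotation as Ro
    s=readout.sense(); q=s['tcp_rot']; R=Ro.from_quat([q[1],q[2],q[3],q[0]]).as_matrix(); P=np.array(s['tool_pos'])
    b=np.degrees(np.arctan2(R[1,1],R[0,1])); o=R.T@(P-[*D,0]); 
    print('t',round(s['t'],2),'pos',P.round(4),'y-angle',round(b,2),'tilt',R[:,2].round(4),'tangential d',o[0].round(4),'radial',o[1].round(4),'F',np.round(s['contact_force'],2),'gap',round(s['finger_gap'],3),'j',np.round(s['joints'],2))
    return s,R,P
E
python3 -c "
from h import *
st()"
```

```text
t 4.1 pos [ 0.5097 -0.1322  0.2313] y-angle 80.22 tilt [-0.e+00 -2.e-04 -1.e+00] tangential d 0.0292 radial 0.0323 F [-0.23  0.1   1.19] gap 0.004 j [ 0.85  0.37 -0.85  1.55  0.29  1.35  1.37]
```

Emit:
{"op": "apply_moves", "data": {"slide": [[0, 0, 0.05], [0, 0, 0.05], [0, 0, 0.05], [0, 0, 0.05], [0, 0, 0.034], [0, 0, 0.017], [0, 0, 0.017], [0, 0, 0]], "angular": [[0, 0, 0], [0, 0, 0], [0, 0, 0], [0, 0, 0], [0, 0, 0], [0, 0, 0], [0, 0, 0], [0, 0, 0]]}}

```text
t: 4.9
tool_pos: [0.5093, -0.132, 0.0698]
tcp_rot: [-0.001, 0.088, 0.996, 0.0]
contact_force: [-0.3, 0.6, -0.2]
finger_gap: 0.0
grasp_force: 0.0
```

```bash
python3 - <<'E'
from h import *
from workcell import imaging
st()
p=imaging.camera('top');s=imaging.camera('side')
cv2.imwrite('pics/c2.png',np.hstack([cv2.resize(p['frame'][205:310,360:485,::-1],(375,315),interpolation=2),cv2.resize(s['frame'][180:255,310:400,::-1],(375,315),interpolation=2)]))
E
```

```text
t 4.9 pos [ 0.5093 -0.132   0.0698] y-angle 79.94 tilt [-1.2e-03  3.0e-04 -1.0e+00] tangential d 0.0298 radial 0.0323 F [-0.25  0.55 -0.23] gap 0.0 j [ 0.79  0.53 -0.77  1.77  0.43  1.01  1.25]
```

View pics/c2.png

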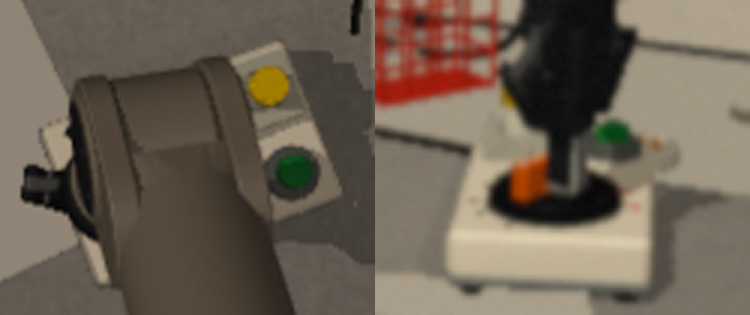

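The crop shows the shut fingers beside the lug, on its counter-clockwise (robot) side. I'll start pushing.

Emit:
{"op": "apply_moves", "data": {"slide": [[-0.0053, 0, 0], [-0.0053, 0, 0], [-0.0053, 0, 0], [-0.0053, 0, 0], [-0.0034, 0.0017, 0], [-0.0034, 0.0017, 0], [-0.0034, 0.0017, 0], [-0.0034, 0.0017, 0], [-0.0034, 0.0017, 0], [-0.0034, 0.0017, 0]], "angular": [[0, 0, 0], [0, 0, 0], [0, 0, 0], [0, 0, 0], [0, 0, 0.02], [0, 0, 0.02], [0, 0, 0.02], [0, 0, 0.02], [0, 0, 0.02], [0, 0, 0.02]]}}

```text
t: 6.0
tool_pos: [0.5357, -0.1322, 0.0704]
tcp_rot: [-0.0, 0.274, 0.962, -0.0]
contact_force: [-0.3, 0.3, 0.6]
finger_gap: -0.001
grasp_force: 0.0
```

```bash
python3 -c "
from h import *
st()"
```

```text
t 6.0 pos [ 0.5357 -0.1322  0.0704] y-angle 58.21 tilt [-6.e-04  2.e-04 -1.e+00] tangential d 0.0171 radial 0.0327 F [-0.3   0.28  0.57] gap -0.001 j [ 0.69  0.55 -0.66  1.7   0.39  1.02  0.91]
```

Emit:
{"op": "apply_moves", "data": {"slide": [[-0.0034, 0.0017, 0], [-0.0034, 0.0017, 0], [-0.0034, 0.0017, 0], [-0.0034, 0.0017, 0], [-0.0034, 0.0017, 0], [-0.0034, 0.0017, 0], [-0.0034, 0.0017, 0], [-0.0034, 0.0017, 0], [-0.0034, 0.0017, 0], [-0.0034, 0.0017, 0], [-0.0034, 0.0017, 0], [-0.0034, 0.0017, 0]], "angular": [[0, 0, 0.02], [0, 0, 0.02], [0, 0, 0.02], [0, 0, 0.02], [0, 0, 0.02], [0, 0, 0.02], [0, 0, 0.02], [0, 0, 0.02], [0, 0, 0.02], [0, 0, 0.02], [0, 0, 0.02], [0, 0, 0.02]]}}

```text
t: 7.2
tool_pos: [0.5603, -0.1433, 0.0705]
tcp_rot: [-0.0, 0.609, 0.793, 0.0]
contact_force: [-0.3, 0.3, 0.8]
finger_gap: -0.004
grasp_force: 0.7
```

```bash
python3 - <<'E'
from h import *
from workcell import imaging
st()
p=imaging.camera('top');s=imaging.camera('side')
cv2.imwrite('pics/c3.png',np.hstack([cv2.resize(p['frame'][205:310,360:485,::-1],(375,315),interpolation=2),cv2.resize(s['frame'][180:255,310:400,::-1],(375,315),interpolation=2)]))
E
```

```text
t 7.2 pos [ 0.5603 -0.1433  0.0705] y-angle 15.02 tilt [-0.e+00  5.e-04 -1.e+00] tangential d 0.0178 radial 0.0331 F [-0.28  0.27  0.77] gap -0.004 j [ 0.56  0.55 -0.48  1.63  0.29  1.03  0.25]
```

View pics/c3.png

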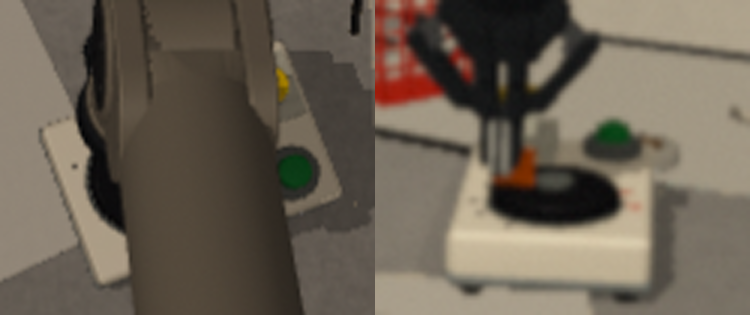

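The crop shows the fingers behind the lug at about two clicks. I'll carry on.

Emit:
{"op": "apply_moves", "data": {"slide": [[-0.0037, 0.0017, 0], [-0.0037, 0.0017, 0], [-0.0034, 0.0017, 0], [-0.0034, 0.0017, 0], [-0.0034, 0.0017, 0], [-0.0034, 0.0017, 0], [-0.0034, 0.0017, 0], [-0.0034, 0.0017, 0], [-0.0034, 0.0017, 0], [-0.0034, 0.0017, 0]], "angular": [[0, 0, 0.02], [0, 0, 0.02], [0, 0, 0.02], [0, 0, 0.02], [0, 0, 0.02], [0, 0, 0.02], [0, 0, 0.02], [0, 0, 0.02], [0, 0, 0.02], [0, 0, 0.02]]}}

```text
t: 8.3
tool_pos: [0.5704, -0.162, 0.0705]
tcp_rot: [-0.001, 0.823, 0.568, 0.001]
contact_force: [0.5, 2.2, 0.2]
finger_gap: 0.003
grasp_force: 1.3
```

```bash
python3 -c "
from h import *
st()"
```

```text
t 8.3 pos [ 0.5704 -0.162   0.0705] y-angle -20.82 tilt [ 6.0e-04  2.7e-03 -1.0e+00] tangential d 0.02 radial 0.0324 F [0.46 2.15 0.25] gap 0.003 j [ 0.48  0.55 -0.33  1.59  0.2   1.03 -0.27]
```

Emit:
{"op": "apply_moves", "data": {"slide": [[-0.0034, 0.0017, 0], [-0.0034, 0.0017, 0], [0, 0, 0]], "angular": [[0, 0, 0.02], [0, 0, 0.02], [0, 0, 0]]}}

```text
t: 8.6
tool_pos: [0.5705, -0.1684, 0.0705]
tcp_rot: [0.0, 0.857, 0.515, 0.0]
contact_force: [1.2, 0.2, -0.2]
finger_gap: -0.003
grasp_force: 0.1
```

```bash
python3 -c "
from h import *
st()"
```

```text
t 8.6 pos [ 0.5705 -0.1684  0.0705] y-angle -27.95 tilt [ 5.e-04  1.e-04 -1.e+00] tangential d 0.0181 radial 0.0329 F [ 1.22  0.24 -0.21] gap -0.003 j [ 0.46  0.55 -0.3   1.59  0.18  1.03 -0.37]
```

```bash
python3 - <<'E'
from h import *
from workcell import imaging
p=imaging.camera('side')
o=D; 
for k in range(9):pass
for th in (90,105,110,120,130):
    a=np.radians(80-th); print(th,proj(p,[[*(D+.041*np.array([np.cos(a),np.sin(a)])),.0825],[*(D+.013*np.array([np.cos(a),np.sin(a)])),.0825]]).round(1).tolist())
c,n,m=cen(p,(320,190,390,250),orange); ys,xs=np.nonzero(m); print('orange',c,n,xs.min()+320,xs.max()+320,ys.min()+190,ys.max()+190)
cv2.imwrite('pics/c4.png',cv2.resize(p['frame'][185:255,310:400,::-1],(630,490),interpolation=2))
E
```

```text
90 [[340.1, 212.1], [348.6, 214.0]]
105 [[342.7, 211.2], [349.4, 213.7]]
110 [[343.7, 211.0], [349.8, 213.6]]
120 [[345.9, 210.6], [350.5, 213.5]]
130 [[348.3, 210.3], [351.2, 213.4]]
orange [347.51219512 217.41463415] 41 344 350 213 221
```

View pics/c4.png

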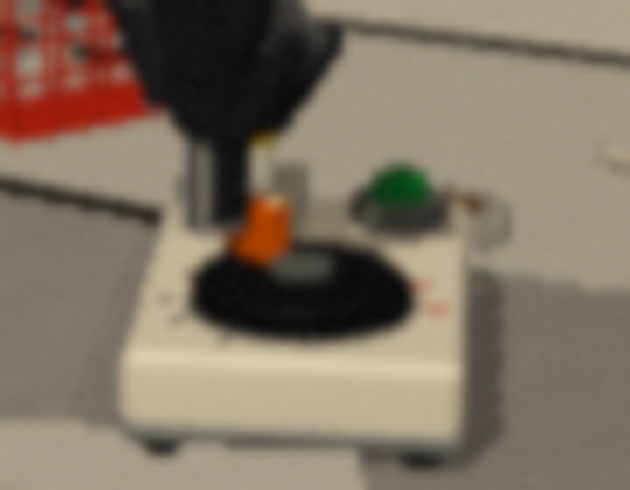

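The picture shows the lug at about (348,217), which fits stop 4. I'll back off and lift to confirm.

Emit:
{"op": "apply_moves", "data": {"slide": [[0.007, 0, 0], [0.014, 0, 0], [0, 0, -0.04], [0, 0, -0.05], [0, 0, -0.05], [0, 0, -0.03], [0, -0.06, 0], [0, -0.07, 0], [0, -0.07, 0], [0, -0.07, 0], [0, 0, 0]], "angular": [[0, 0, 0], [0, 0, 0], [0, 0, 0], [0, 0, 0], [0, 0, 0], [0, 0, 0], [0, 0, 0], [0, 0, 0], [0, 0, 0], [0, 0, 0], [0, 0, 0]]}}

```text
t: 9.75
tool_pos: [0.4265, -0.0775, 0.171]
tcp_rot: [-0.002, 0.856, 0.517, -0.003]
contact_force: [0.5, -0.2, 0.2]
finger_gap: 0.0
grasp_force: 0.0
```

```bash
python3 - <<'E'
from h import *
from workcell import imaging
st()
p=imaging.camera('top');s=imaging.camera('side')
for n,q,B in(('top',p,(380,240,436,285)),('side',s,(320,190,390,250))):
    try:
        c,k,m=cen(q,B,orange); w=ray(q,c,.0825); v=w-D; print(n,c,k,np.degrees(np.arctan2(v[1],v[0])),np.hypot(*v))
    except Exception as e: print(e)
cv2.imwrite('pics/c5.png',np.hstack([cv2.resize(p['frame'][205:310,360:485,::-1],(375,315),interpolation=2),cv2.resize(s['frame'][180:255,310:400,::-1],(375,315),interpolation=2)]))
E
```

```text
t 9.75 pos [ 0.4265 -0.0775  0.171 ] y-angle -27.72 tilt [-8.2e-03  6.0e-04 -1.0e+00] tangential d 0.0309 radial -0.1381 F [ 0.51 -0.2   0.24] gap 0.0 j [ 0.48  0.15 -0.37  1.88  0.06  1.13 -0.4 ]
top [417.28947368 252.86842105] 38 -39.11527648369825 0.027784592287168106
side [329.81914894 196.08510638] 94 -45.6672772859645 0.19033031985142956
```

View pics/c5.png

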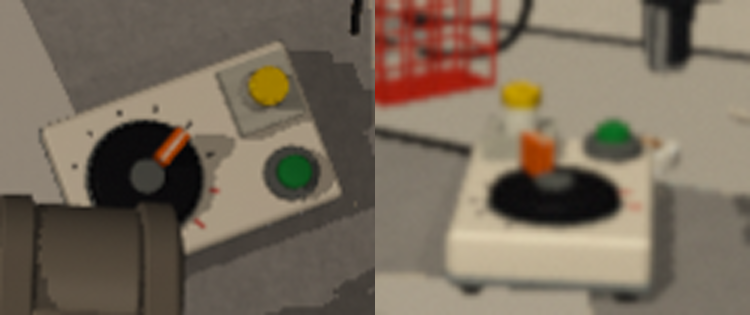

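The crop shows the lug pointing at the fourth tick after the first; the measured angle is -39°, about 119° of turn. Next is the button.

Emit:
{"op": "apply_moves", "data": {"slide": [[-0.036, 0.053, 0], [-0.036, 0.053, 0], [-0.036, 0.053, 0], [-0.036, 0.053, 0], [-0.036, 0.053, 0], [-0.034, 0.054, 0], [0, 0, 0], [0, 0, 0.04], [0, 0, 0.04], [0, 0, 0.04], [0, 0, 0.03], [0, 0, 0]], "angular": [[0, 0, 0], [0, 0, 0], [0, 0, 0], [0, 0, 0], [0, 0, 0], [0, 0, 0], [0, 0, 0], [0, 0, 0], [0, 0, 0], [0, 0, 0], [0, 0, 0], [0, 0, 0]]}}

```text
t: 11.05
tool_pos: [0.5401, -0.284, 0.0791]
tcp_rot: [-0.003, 0.857, 0.515, -0.002]
contact_force: [-0.5, 0.1, -0.4]
finger_gap: -0.002
grasp_force: 0.0
```

```bash
python3 - <<'E'
from h import *
from workcell import imaging
st()
s=imaging.camera('side')
c,k,m=cen(s,(350,195,385,225),lambda r,g,b:(g>1.4*r)&(g>50)); ys,_=np.nonzero(m); print('green',c,k,ys.min()+195,ys.max()+195)
for z in(.05,.055,.06,.065): print(z,proj(s,[[.5363,-.2805,z]]))
E
```

```text
t 11.05 pos [ 0.5401 -0.284   0.0791] y-angle -28.04 tilt [-0.0054  0.0028 -1.    ] tangential d -0.0982 radial 0.0599 F [-0.54  0.09 -0.44] gap -0.002 j [ 0.62  0.57 -0.24  1.53  0.15  1.07 -0.15]
green [366.69230769 211.41025641] 39 209 214
0.05 [[365.9520337  214.30892481]]
0.055 [[366.01344695 212.69617516]]
0.06 [[366.07502351 211.07885831]]
0.065 [[366.13676397 209.45695602]]
```

Emit:
{"op": "apply_moves", "data": {"slide": [[0.0023, -0.0082, 0], [0, 0, 0], [0, 0, 0.01], [0, 0, 0.01], [0, 0, 0.005], [0, 0, 0.003], [0, 0, 0.003], [0, 0, 0]], "angular": [[0, 0, 0], [0, 0, 0], [0, 0, 0], [0, 0, 0], [0, 0, 0], [0, 0, 0], [0, 0, 0], [0, 0, 0]]}}

```text
t: 11.9
tool_pos: [0.5375, -0.2812, 0.0639]
tcp_rot: [-0.0, 0.857, 0.515, -0.0]
contact_force: [-1.4, 0.8, 2.4]
finger_gap: -0.003
grasp_force: 1.6
```

Emit:
{"op": "apply_moves", "data": {"slide": [[0, 0, 0.003], [0, 0, 0.003], [0, 0, 0]], "angular": [[0, 0, 0], [0, 0, 0], [0, 0, 0]]}}

```text
t: 12.2
tool_pos: [0.5377, -0.2813, 0.0612]
tcp_rot: [0.0, 0.857, 0.515, -0.0]
contact_force: [-3.9, 0.6, 7.3]
finger_gap: 0.004
grasp_force: 3.8
```

Emit:
{"op": "apply_moves", "data": {"slide": [[0, 0, 0.003], [0, 0, 0.002], [0, 0, 0]], "angular": [[0, 0, 0], [0, 0, 0], [0, 0, 0]]}}

```text
t: 12.5
tool_pos: [0.5378, -0.2813, 0.0609]
tcp_rot: [0.0, 0.857, 0.515, -0.0]
contact_force: [-8.5, 3.3, 19.7]
finger_gap: -0.003
grasp_force: 9.9
```

```bash
python3 - <<'E'
from h import *
from workcell import imaging
st()
s=imaging.camera('side')
cv2.imwrite('pics/c6.png',cv2.resize(s['frame'][185:255,310:400,::-1],(630,490),interpolation=2))
E
```

```text
t 12.5 pos [ 0.5378 -0.2813  0.0609] y-angle -28.06 tilt [-0.e+00 -9.e-04 -1.e+00] tangential d -0.0969 radial 0.0571 F [-8.5   3.34 19.71] gap -0.003 j [ 0.62  0.58 -0.24  1.56  0.15  1.02 -0.16]
```

View pics/c6.png

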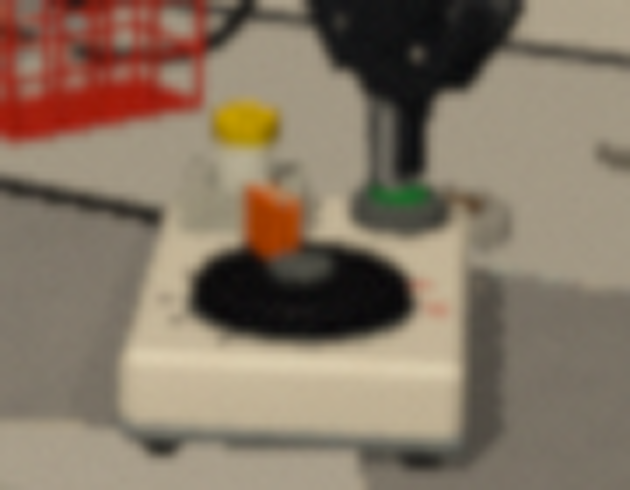

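The picture shows the green button pushed down about 6 mm to its hard stop (19.7 N). I'll lift off and check.

Emit:
{"op": "apply_moves", "data": {"slide": [[0, 0, -0.01], [0, 0, -0.02], [0, 0, -0.05], [0, 0, -0.06], [0, 0, -0.06], [0, 0, -0.05], [-0.06, 0, 0], [-0.07, 0, 0], [-0.07, 0, 0], [-0.05, 0, 0], [0, 0, 0], [0, 0, 0]], "angular": [[0, 0, 0], [0, 0, 0], [0, 0, 0], [0, 0, 0], [0, 0, 0], [0, 0, 0], [0, 0, 0], [0, 0, 0], [0, 0, 0], [0, 0, 0], [0, 0, 0], [0, 0, 0]]}}

```text
t: 13.75
tool_pos: [0.4671, -0.4145, 0.207]
tcp_rot: [0.0, 0.858, 0.514, 0.0]
contact_force: [0.9, 1.0, 0.5]
finger_gap: -0.002
grasp_force: 0.0
```

```bash
python3 - <<'E'
from h import *
from workcell import imaging
st()
p=imaging.camera('top');s=imaging.camera('side')
c,k,m=cen(p,(380,240,436,285),orange); v=ray(p,c,.0825)-D; print(c,k,np.degrees(np.arctan2(v[1],v[0])))
c,k,m=cen(s,(350,195,385,225),lambda r,g,b:(g>1.4*r)&(g>50)); ys,_=np.nonzero(m); print('green',c,k,ys.min()+195,ys.max()+195)
cv2.imwrite('pics/c7.png',np.hstack([cv2.resize(p['frame'][205:310,360:485,::-1],(375,315),interpolation=2),cv2.resize(s['frame'][180:255,310:400,::-1],(375,315),interpolation=2)]))
E
```

```text
t 13.75 pos [ 0.4671 -0.4145  0.207 ] y-angle -28.18 tilt [ 6.e-04  3.e-04 -1.e+00] tangential d -0.2475 radial 0.0579 F [0.91 0.96 0.45] gap -0.002 j [ 0.84  0.49 -0.21  1.32  0.1   1.34  0.13]
[417.05263158 252.89473684] 38 -38.32743588317113
green [366.59459459 211.40540541] 37 209 214
```

View pics/c7.png

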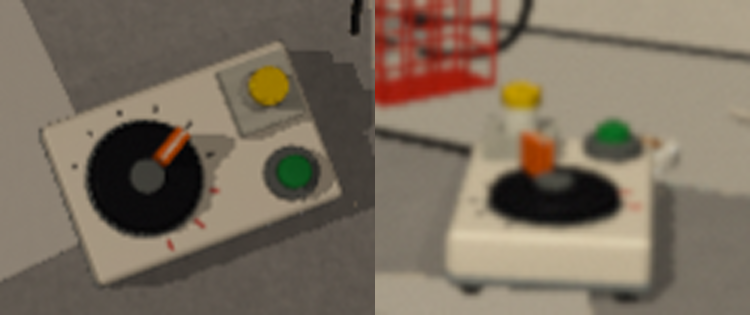

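The final crop shows the lug still at stop 4, the button sprung back up and the pot in place.

```bash
python3 -c "
from workcell import ticket
print(ticket.close_job())"
```

```text
the job is handed in; nothing more can be done
None
```

The job is handed in: the yellow-pot warmer's dial sits at its fourth click, and its start button was pressed fully down and sprang back; the arm went nowhere near the other warmer, tape roll or stopper.

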